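# Load-test the short sensor cell in the bedside battery tester

### The arm

A 7-joint arm with a two-finger parallel gripper is mounted at the origin on the work surface. World frame = base frame: x ahead of the robot, y to its left, z up, the work surface at z = 0. Lengths are in m, angles in degrees, forces in N, time in s.
With the tool pointing down it reaches from about 0.425 to 0.875 m from the base axis. Payload 4.7 kg.
Tool frame: the origin (TCP) lies on the centre line of the jaws, within the pads' length; the fingertips stand 19 mm ahead of it and the grasp point (between the pads) is the TCP; z points along the fingers, y is the line along which they close (so a half turn about z gives the same grasp; the last joint's range is limited). The gripper opens to 87 mm and grips with 3 to 60 N. Pads are 19 mm wide; open, the fingers measure 117 mm over their backs; the gripper's body (75 mm by 190 mm) begins 51 mm behind the grasp point.
Start: joints at [-70.182, 18.392, -4.016, 83.108, 1.295, 78.541, -3.26], TCP at [0.212, 0.615, 0.242] pointing down, gripper open.
Joint ranges: [-163.93, 163.93], [-17.29, 119.83], [-79.2, 71.16], [3.27, 140.29], [-89.18, 269.18], [5.43, 117.66], [-154.24, 154.24]. Speed limits (degrees/s): [147.25, 147.25, 180, 180, 180, 180, 180].

### API

Orientations are given as [roll, pitch, yaw] about the fixed x, y, z axes, in that order (R = Rz(yaw) Ry(pitch) Rx(roll)).
In Python, from cell import env, imaging gives the robot as it stands.
- The arm moves only by the shell command python3 -m crank 'ROWS' [OPENING] [FORCE]. ROWS is JSON, a list of rows, each an object of numbers: "x", "y", "z": the shift along the tool's x, y, z in m; "turn": the turn about the tool's z in rad. In form: [{"x": .., "y": .., "z": .., "turn": ..}, ...]. A call has 1 to 12 rows; each row is the pose to reach, as a shift and turn from the pose commanded when the call began, along the tool's axes at that moment; what a row does not reach only later rows make up. A row lasts 1/8 s, in which the tool goes at most 62.5 mm and 10.7 degrees, less where a joint would pass 70% of its speed; a pose out of reach is approached as far as the arm can. A call with a gripper value outside its range is refused whole. OPENING is the finger opening in m, from 0 to 0.087, set as the call begins (- or left out, the last holds). The fingers move at their own pace and stop on an object; FORCE is the grip in N (left out, the last holds). Time passes only in rows, so rows that repeat a pose let the fingers close. It gives the time, the measured TCP pose, the force, the opening and the grip force at its end, in the units of the state.
- env.get_obs(): the state, without advancing time (a new reading comes with each control period).
- imaging.read_camera(name): name is "scene" or "top" or "wrist"; returns the picture (480x640x3 uint8, red, green, blue); there is no depth.
- imaging.get_calibration(name): a dict with "camera_matrix" (3x3 intrinsics, pixels), "position" and "attitude" of the camera in the world. Camera axes: x right, y up, looking along -z (the intrinsics and any distortion apply to the point x, -y, -z); pixel columns grow to the right and rows downward; lengths in m; the calibration is good to about 2 mm. A picture is of the moment at which its call begins: read the wrist's pose just before it. get_calibration takes no time and is no camera call; for the wrist camera it gives the pose at the moment of the call.
- env.sign_off(): hands the job in; it is judged then, once.
The state is a dict: "time_s": time; "qpos": joint angles; "joint_velocities": joint speeds; "effort": joint torques, N m; "tool_pos": TCP position; "tool_rot": TCP orientation; "force": force on the tool from outside, world axes, zero at the start; "wrist_torque": the same for the moment, N m; "grip_width": finger opening in m; "grasp_force": force on a finger pad.
Only numpy, scipy, OpenCV 4.12 (cv2) and the standard library are available. Lean on these libraries where they do the work, as an engineer would, in place of code of your own. Each camera call takes 0.05 s, during which the arm holds its last target. There are 200 camera calls.

### The job

Take the one short battery cell out of the pocket tray and stand it upright, fully down, in the round well of the battery tester, and let go of it. Then press the tester's spring-loaded thumb dial down past its first two clicks to the third, and finish while holding it there against its spring with the fingers; the program ends still holding it down. Leave the long cells in the tray and the other things on the table where they are.

Things in the scene. Friction and masses are not known exactly. Their poses are not given: they have to be found in the camera images.
- tray: White plastic block, 98 x 146 x 22 mm, fixed, with 6 round pockets 16.5 mm wide, 16 mm deep (pocket floor 6 mm above the table). Origin: centre of its underside; x along its short side, y along its long side, z up. Pockets at x = -24 and +24 mm, y = -48, 0 and +48 mm. Five hold an upright cell, one is empty.
- cell: The short battery cell to be tested: upright grey cylinder with bare metal ends, diameter 14.7 mm, 33.5 mm long (a 1 mm metal nub on top is part of that), about 18 g. Origin: centre of its lower end, z along it, up. It stands in any of five pockets of the tray (all but the one at x +24, y +48 mm), on the pocket's floor, and rises 17.5 mm above the tray.
- spare1: One of four long cells, which stay in the tray: same width and look as the short one but 50.5 mm long, rising 34.5 mm above the tray. Origin: centre of its lower end.
- spare2: One of four long cells, which stay in the tray: same width and look as the short one but 50.5 mm long, rising 34.5 mm above the tray. Origin: centre of its lower end.
- spare3: One of four long cells, which stay in the tray: same width and look as the short one but 50.5 mm long, rising 34.5 mm above the tray. Origin: centre of its lower end.
- spare4: One of four long cells, which stay in the tray: same width and look as the short one but 50.5 mm long, rising 34.5 mm above the tray. Origin: centre of its lower end.
- tester: White plastic battery tester, fixed, base plate 150 x 140 x 12 mm. Origin: centre of its underside; front is -x, y to the left seen from the front, z up. On the +y half a tower 70 x 60 mm, 40 mm high, has the well in its top and behind it (x 38 to 56 mm) a display hump 60 mm high. On the -y half two cheeks, 86 mm high, carry the black thumb dial, with a block 78 mm high behind it.
- well (a point): Centre of the well's floor, at (0, 37, 24) mm in the tester's frame. The well is a round hole 17 mm wide, open upwards, 16 mm deep, with a 2 mm chamfer; its mouth is 40 mm above the table. A seated cell has its origin here and rises 17.5 mm out of the well.
- dial (a joint): Turn of the black thumb dial, rad: 0 at rest (paddle 0.42 rad above level), growing as the paddle is pressed down (level at 0.42, then pointing below level); end stop 0.945. Clicks (detents) at 0.29 (first), 0.58 (second), 0.86 (third). A spring always drives it back to 0 when let go. Pressing at the pad takes about 5 N at first, up to about 13 N near the third click.
- pad (a point): Middle of the top face of the paddle's grooved thumb pad, 70 mm from the dial's axis; it moves with the dial. The pad is 44 mm long (48 to 92 mm from the axis) and 30 mm wide. Its x runs along the paddle towards the axis, z out of its top face.
- paddle: The black paddle that turns with the dial, 8 mm thick at the pad. Origin on the dial's axis, which is level, along the tester's y, through (12, -35, 68) mm in the tester's frame; x from the pad towards the axis. The paddle points to the tester's front (-x), at rest 0.42 rad upward.
- remote: Bystander: black remote control, 150 x 42 x 18 mm, lying between the tray and the tester. Origin: centre of its underside.
- puck: Bystander: black round charging puck, 100 mm wide, 18 mm high, at the robot's right. Origin: centre of its underside.
- glasses_case: Bystander: grey glasses case, 160 x 60 x 45 mm, at the robot's left. Origin: centre of its underside.
Things that resemble listed ones, but are neither listed nor needed, are in the scene too. Leave any pink or turquoise look-alike of the tester alone.

How it is judged (in metres and radians):
On the way, in this order (a step that is already met when the one before it is completed fails the run):
1. the short cell is lifted out of its pocket, the dial untouched (z of cell in the frame of tray above 0.035 m and contact force between the fingers and cell above 0.5 N and value of joint dial below 0.1 rad), for 0.1 s.
2. the short cell stands fully down in the tester's well, let go, the dial still at rest (horizontal distance between cell and well below 0.004 m and z of cell in the frame of well between -0.003 and 0.003 m and angle between cell's own z axis and vertical below 0.15 rad and contact force between the fingers and cell below 0.1 N and value of joint dial below 0.1 rad), for 0.2 s.
3. the fingers press the dial to its third click and hold it there (horizontal distance between cell and well below 0.004 m and z of cell in the frame of well between -0.003 and 0.003 m and angle between cell's own z axis and vertical below 0.15 rad and value of joint dial above 0.76 rad and contact force between the fingers and paddle above 1.5 N), for 0.3 s.
At the end, for the whole second after the job is handed in: The short cell stands in the well (lower end within 4 mm sideways and 3 mm in height of the floor's middle, tilt under 0.15 rad), untouched by the fingers; the dial is still, beyond 0.76 rad, the fingers pressing the paddle with over 1.5 N and no loose thing wedged on it (all of step 3 and contact force between the fingers and cell below 0.1 N and velocity of joint dial between -0.1 and 0.1 rad/s and linear speed of cell below 0.02 m/s and contact force between each of spare1, spare2, spare3, spare4, remote, puck, glasses_case and paddle below 0.1 N); the arm keeps its last pose, push and grip.
It fails at once if a long cell is taken out of its pocket (shifted more than 12 mm) (distance of any of spare1, spare2, spare3, spare4 from where it was at the start of the episode above 0.012 m).
It fails at once if a bystander is shifted more than 30 mm (distance of any of remote, puck, glasses_case from where it was at the start of the episode above 0.03 m).
It also fails if it takes over 54 s, if anything falls off the work surface, if the arm or the gripper's body presses on something with over 40 N, if the wrist force passes 120 N, or if a joint passes its speed limit or range.

## Working session

There is one attempt and no reset: what is moved stays moved. The work goes in short steps, Python scripts to look and compute and a shell command to move; the robot and the scene stay as the last step left them, time stands still between calls to the robot, and variables do not carry over. Pictures are saved under pics/ and viewed, at most 10 in all, crops included, and the job is handed in when it is done.

```bash
ls; mkdir -p pics
cat > h.py <<'E'
import numpy as np, cv2
from cell import env, imaging
def cal(n):
    c=imaging.get_calibration(n); return c
E
python3 - <<'E'
from h import *
print(env.get_obs())
for n in("scene","top","wrist"):
    print(n,imaging.get_calibration(n))
a=imaging.read_camera("top");b=imaging.read_camera("scene")
cv2.imwrite("pics/top.png",a[:,:,::-1]);cv2.imwrite("pics/scene.png",b[:,:,::-1])
E
```

```text
pics
{'time_s': 0.0, 'qpos': array([-70.18170244,  18.43823969,  -4.01561658,  83.17550514,
         1.29577674,  78.53841691,  -3.26025944]), 'joint_velocities': array([-0.01564267,  0.0190282 ,  0.03027453, -0.02953116,  0.02781891,
        0.00836816,  0.00367678]), 'effort': array([ 7.17745752e-04, -4.91285920e+01, -4.03518844e-01, -3.12531281e+01,
       -6.38337526e-02,  4.36959090e-02,  1.94925674e-04]), 'tool_pos': array([0.21161501, 0.61405101, 0.24046548]), 'tool_rot': array([-1.79893123e+02,  6.40495448e-03,  1.60991448e+02]), 'force': array([ 0.04464841, -0.25697439, -0.47734364]), 'wrist_torque': array([0.00376628, 0.03355448, 0.06133213]), 'grasp_force': 0.0, 'grip_width': 0.08705308613952462}
scene {'camera_matrix': array([[548.53943935,   0.        , 318.83268393],
       [  0.        , 548.53943935, 244.87460226],
       [  0.        ,   0.        ,   1.        ]]), 'position': array([ 0.91147006, -0.68545282,  0.97827279]), 'attitude': array([41.53250381, -0.90828418, 34.42763251])}
top {'camera_matrix': array([[439.6854765 ,   0.        , 314.47532128],
       [  0.        , 439.6854765 , 240.04542108],
       [  0.        ,   0.        ,   1.        ]]), 'position': array([ 0.35015319, -0.00144561,  1.17706095]), 'attitude': array([  5.18508832,   0.79285621, -91.46220565])}
wrist {'camera_matrix': array([[414.05423982,   0.        , 324.16303931],
       [  0.        , 414.05423982, 236.25892264],
       [  0.        ,   0.        ,   1.        ]]), 'position': array([0.14803625, 0.63790299, 0.38414726]), 'attitude': array([-1.47290064e+01,  5.33077830e-02,  7.08917889e+01])}
```

View pics/top.png

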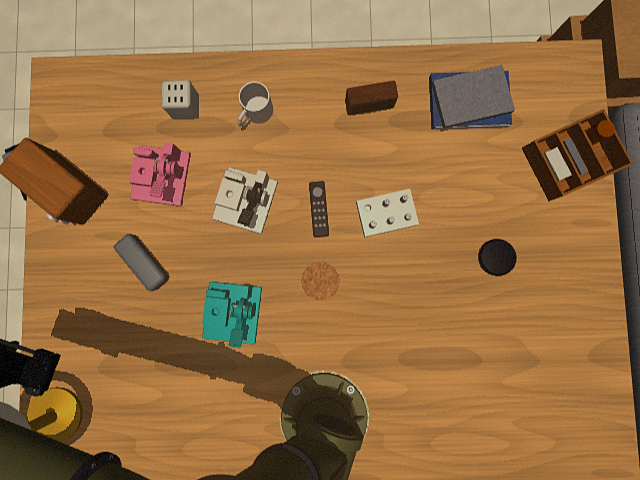

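View pics/scene.png

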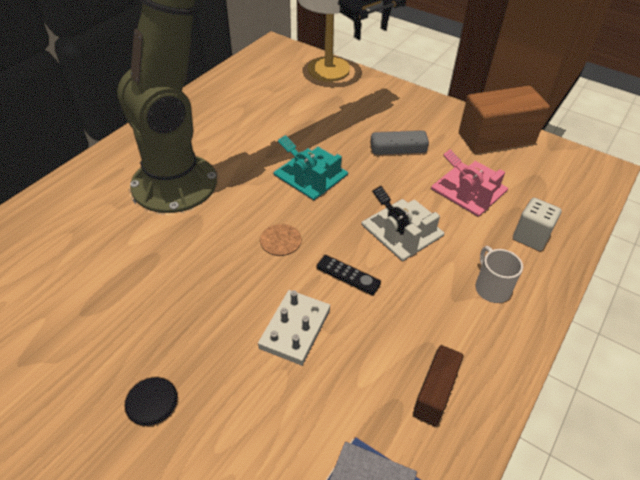

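Top view: white tester at about (245,200), with its well at (229,194) and paddle at (250,215). The tray is at (388,212) with its empty pocket at (368,208). Scene view: tray at (295,327), with what looks like the short cell at its lower left (274,337).

Things that could be mistaken for what I want:
- **Long cells (scene):** (294,298), (285,315), (305,323) and (296,341).
- **Testers (top):** pink at (160,175) and turquoise at (232,313). The white one is the target.
- **Block with holes (top):** the grey block at (177,95) is not the tray.

```bash
cat > h.py <<'E'
import numpy as np, cv2
from scipy.spatial.transform import Rotation as Ro
from cell import env, imaging
def Rm(rpy): return Ro.from_euler("xyz",rpy,degrees=True).as_matrix()
def ray(c,p):
    d=np.linalg.inv(c["camera_matrix"])@np.array([p[0],p[1],1.]); d=np.array([d[0],-d[1],-d[2]])
    d=Rm(c["attitude"])@d; return np.array(c["position"]),d/np.linalg.norm(d)
def plane(c,p,z):
    o,d=ray(c,p); return o+d*(z-o[2])/d[2]
def tri(rs):  # list of (o,d) -> point, max miss
    A=[np.eye(3)-np.outer(d,d) for o,d in rs]
    X=np.linalg.solve(sum(A),sum(a@o for a,(o,d) in zip(A,rs)))
    return X,max(np.linalg.norm(a@(X-o)) for a,(o,d) in zip(A,rs))
def proj(c,X):
    v=Rm(c["attitude"]).T@(np.asarray(X,float)-c["position"]); k=c["camera_matrix"]@np.array([v[0],-v[1],-v[2]]); return k[:2]/k[2]
def snap(name,fn):
    c=imaging.get_calibration(name); im=imaging.read_camera(name)[:,:,::-1].copy(); cv2.imwrite(fn,im); return c,im
E
python3 - <<'E'
from h import *
for n,boxes in(("top",{"tray":(350,180,425,245),"tester":(205,160,285,240)}),("scene",{"tray":(250,285,335,370),"tester":(355,180,450,265)})):
    im=cv2.imread(f"pics/{n}.png"); c=imaging.get_calibration(n)
    hsv=cv2.cvtColor(im,cv2.COLOR_BGR2HSV)
    m=((hsv[...,1]<60)&(hsv[...,2]>130)).astype(np.uint8)
    for k,(a,b,e,f) in boxes.items():
        s=np.zeros_like(m); s[b:f,a:e]=m[b:f,a:e]
        cs,_=cv2.findContours(s,cv2.RETR_EXTERNAL,cv2.CHAIN_APPROX_NONE); q=max(cs,key=cv2.contourArea).reshape(-1,2)
        z=.022 if k=="tray" else .012
        w=np.array([plane(c,p,z)[:2] for p in q]); r=cv2.minAreaRect((w*1000).astype(np.float32)); print(n,k,r)
im=cv2.imread("pics/scene.png"); a=cv2.resize(im[285:370,250:335],None,fx=4.5,fy=4.5,interpolation=2)
b=cv2.resize(im[180:265,355:440],None,fx=4.5,fy=4.5,interpolation=2); cv2.imwrite("pics/crop1.png",np.hstack([a,b]))
E
```

```text
top tray ((523.4593505859375, -182.8602294921875), (96.80363464355469, 145.2738800048828), 11.387752532958984)
top tester ((571.955322265625, 200.16696166992188), (144.31765747070312, 148.63330078125), 72.2613525390625)
scene tray ((527.040283203125, -184.3780517578125), (97.9959716796875, 149.2673797607422), 11.308137893676758)
scene tester ((568.9592895507812, 244.0166015625), (99.21269226074219, 107.08493041992188), 79.67605590820312)
```

View pics/crop1.png

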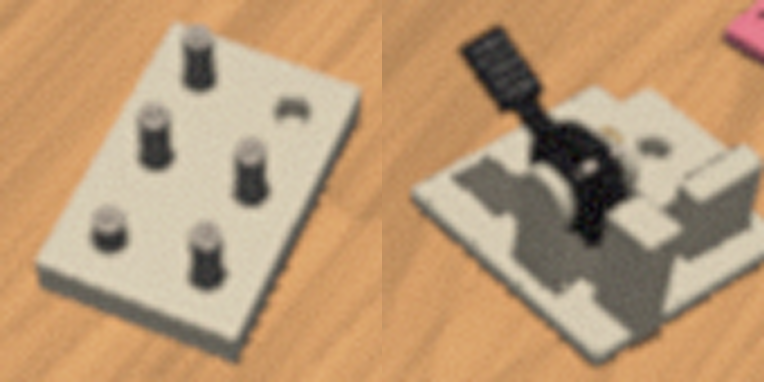

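The crop confirms the choice: the short stub at crop (109,228), scene (274,336), in pocket (-24,-48), with the four long cells clearly taller. The empty pocket at crop (293,108) matches (+24,+48), so the tray yaw is about 11.4°. The white tester's dial is at rest. Next I move the wrist camera over the tester.

```bash
python3 -m crank '[{"x":-0.045,"y":-0.03,"turn":0.15},{"x":-0.09,"y":-0.06,"turn":0.3},{"x":-0.135,"y":-0.09,"turn":0.45},{"x":-0.18,"y":-0.12,"turn":0.6},{"x":-0.225,"y":-0.15,"turn":0.75},{"x":-0.27,"y":-0.175,"turn":0.9},{"x":-0.315,"y":-0.2,"turn":1.05},{"x":-0.36,"y":-0.23,"turn":1.2},{"x":-0.41,"y":-0.26,"turn":1.35},{"x":-0.458,"y":-0.29,"turn":1.5},{"x":-0.458,"y":-0.29,"turn":1.5},{"x":-0.458,"y":-0.29,"turn":1.5}]' 0.03
python3 - <<'E'
from h import *
o=env.get_obs();print(o["tool_pos"],o["tool_rot"],o["time_s"],np.abs(o["joint_velocities"]).max())
c,im=snap("wrist","pics/w1.png");np.save("w1.npy",c,allow_pickle=True)
E
```

```text
[0.21160956 0.6140958  0.24058081] [-1.79901290e+02  5.57386792e-03  1.60993372e+02] 0.1 0.18403688819130165invalid input
```

View pics/w1.png

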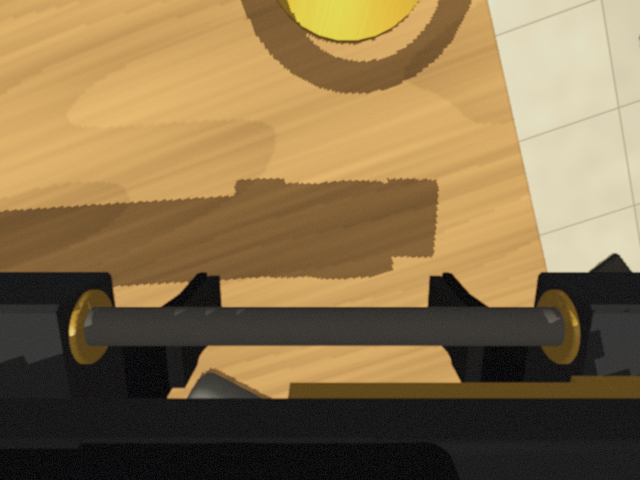

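The move was refused, probably because every row needs all four keys. This view shows the gripper blocking rows below 270, so targets should sit about 70 mm ahead along tool +x.

```bash
python3 -m crank '[{"x":-0.044,"y":-0.032,"z":0,"turn":0.136},{"x":-0.087,"y":-0.064,"z":0,"turn":0.272},{"x":-0.13,"y":-0.096,"z":0,"turn":0.41},{"x":-0.174,"y":-0.128,"z":0,"turn":0.545},{"x":-0.217,"y":-0.16,"z":0,"turn":0.68},{"x":-0.26,"y":-0.19,"z":0,"turn":0.82},{"x":-0.304,"y":-0.222,"z":0,"turn":0.955},{"x":-0.348,"y":-0.254,"z":0,"turn":1.09},{"x":-0.39,"y":-0.286,"z":0,"turn":1.227},{"x":-0.435,"y":-0.318,"z":0,"turn":1.364},{"x":-0.478,"y":-0.349,"z":0,"turn":1.5},{"x":-0.478,"y":-0.349,"z":0,"turn":1.5}]' 0.03 || python3 -m crank --help
python3 - <<'E'
from h import *
o=env.get_obs();print(o["tool_pos"],o["tool_rot"],o["time_s"],np.abs(o["joint_velocities"]).max())
if o["time_s"]>1:
    c,im=snap("wrist","pics/w2.png");np.save("w2.npy",c,allow_pickle=True); print(c)
E
```

```text
time_s: 1.65
tool_pos: [0.5519, 0.1232, 0.2415]
tool_rot: [179.9, 0.1, 74.5]
force: [-0.3, 0.1, 0.2]
grip_width: 0.03
grasp_force: 0.0
[0.5519175  0.12316292 0.24146922] [1.79910130e+02 1.31973754e-01 7.44994963e+01] 1.65 4.643376360315651
{'camera_matrix': array([[414.05423982,   0.        , 324.16303931],
       [  0.        , 414.05423982, 236.25892264],
       [  0.        ,   0.        ,   1.        ]]), 'position': array([0.571372  , 0.19095047, 0.38500748]), 'attitude': array([-14.68482545,  -0.21559936, -15.59667814])}
```

View pics/w2.png

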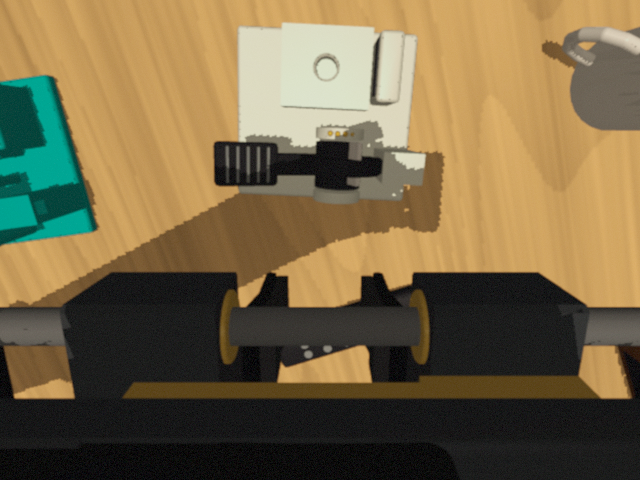

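The wrist view shows the tester square on: well mouth at (327,67), thumb pad at (246,163) and hump at (388,67). For height I need a second view from another place.

```bash
python3 -m crank '[{"x":0.03,"y":0.02,"z":0,"turn":0},{"x":0.06,"y":0.04,"z":0,"turn":0},{"x":0.06,"y":0.04,"z":0,"turn":0},{"x":0.06,"y":0.04,"z":0,"turn":0},{"x":0.06,"y":0.04,"z":0,"turn":0}]'
cat > t.py <<'E'
from h import *
c2,im2=snap("wrist","pics/w3.png");np.save("w3.npy",c2,allow_pickle=True)
c1=np.load("w2.npy",allow_pickle=True).item(); im1=cv2.imread("pics/w2.png")
P=plane(c1,(327,67),.04); print("guess",P)
Q=plane(c1,(246,163),.1)
pts={"well":[],"pad":[]}
for c,im in((c1,im1),(c2,im2)):
    g=cv2.cvtColor(im,cv2.COLOR_BGR2GRAY); u=proj(c,P).round().astype(int)
    w=g[u[1]-20:u[1]+21,u[0]-20:u[0]+21]
    m=(w<np.median(w)-12).astype(np.uint8)
    cs,_=cv2.findContours(m,cv2.RETR_EXTERNAL,cv2.CHAIN_APPROX_NONE); k=max(cs,key=lambda a:cv2.contourArea(cv2.convexHull(a)))
    e=cv2.fitEllipse(cv2.convexHull(k)); uv=np.array(e[0])+u-20; print("well",uv,e[1]); pts["well"].append(ray(c,uv))
    u=proj(c,Q).round().astype(int); x0,y0=u-[50,40]; w=im[y0:y0+80,x0:x0+85]
    m=(w.max(2)<60).astype(np.uint8); m=cv2.morphologyEx(m,cv2.MORPH_CLOSE,np.ones((9,9))); m=cv2.morphologyEx(m,cv2.MORPH_OPEN,np.ones((32,32)))
    cs,_=cv2.findContours(m,cv2.RETR_EXTERNAL,cv2.CHAIN_APPROX_NONE); r=cv2.minAreaRect(max(cs,key=cv2.contourArea)); uv=np.array(r[0])+[x0,y0]; print("pad",uv,r[1],r[2]); pts["pad"].append(ray(c,uv))
for k in pts: print(k,tri(pts[k]))
cv2.imwrite("pics/cmp.png",np.hstack([im1[:300,180:560],im2[:300,180:560]]))
E
python3 t.py; python3 -c "
from h import *
print(env.get_obs()['tool_pos'],env.get_obs()['tool_rot'])"
```

```text
time_s: 2.33
tool_pos: [0.6035, 0.176, 0.2418]
tool_rot: [-180.0, -0.0, 75.0]
force: [0.0, -0.6, -0.0]
grip_width: 0.0301
grasp_force: 0.0
guess [0.58704193 0.23404798 0.04      ]
well [325.87770653  66.73710251] (27.290802001953125, 29.00066566467285)
pad [248.  164.5] (41.0, 64.0) 90.0
well [285.26621819 165.4757843 ] (41.29171371459961, 51.67499542236328)
pad [193.         263.49999237] (56.99999237060547, 83.99998474121094) 90.0
well (array([0.5867078 , 0.22755682, 0.08019326]), np.float64(0.0028566098039840516))
pad (array([0.52137326, 0.18356241, 0.13333936]), np.float64(0.0015749279651355492))
[0.60359821 0.17593487 0.24197062] [ 1.79999986e+02 -2.89675192e-02  7.50174285e+01]
```

View cmp.

View pics/cmp.png

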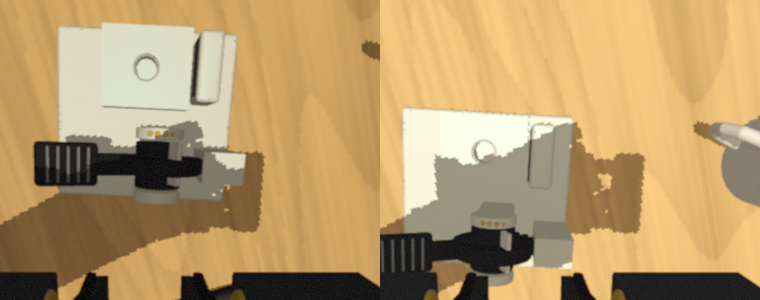

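Left is the first view. In the second view the arm's shadow crosses the tester, with the well at about (284,152); that broke the threshold, so I switch to a Hough circle.

Run:
```python
from h import *
R=[];C=[]
for n,u in(("w2",(327,67)),("w3",(284,152))):
    c=np.load(n+".npy",allow_pickle=True).item(); C.append(c); g=cv2.imread(f"pics/{n}.png",0)
    x0,y0=u[0]-24,u[1]-24; w=cv2.resize(g[y0:y0+48,x0:x0+48],None,fx=4,fy=4,interpolation=cv2.INTER_CUBIC)
    h=cv2.HoughCircles(w,cv2.HOUGH_GRADIENT_ALT,1.5,20,param1=120,param2=.5,minRadius=28,maxRadius=64)
    print(n,None if h is None else h.reshape(-1,3)[:4]/4)
    if h is not None:
        uv=h.reshape(-1,3)[0,:2]/4+[x0,y0]; R.append(ray(c,uv)); print(uv,plane(c,uv,.04))
if len(R)>1: print(tri(R))
# base edge direction & tower edges in w2
c=C[0]; g=cv2.imread("pics/w2.png"); 
hsv=cv2.cvtColor(g,cv2.COLOR_BGR2HSV); m=((hsv[...,1]<45)&(hsv[...,2]>120)).astype(np.uint8); m[:, :200]=0;m[:,450:]=0;m[210:]=0
cs,_=cv2.findContours(m,cv2.RETR_EXTERNAL,cv2.CHAIN_APPROX_NONE);q=max(cs,key=cv2.contourArea).reshape(-1,2)
L=q[(q[:,0]<260)&(q[:,1]>40)&(q[:,1]<130)]; w=np.array([plane(c,p,.012)[:2] for p in L]); v=cv2.fitLine(w.astype(np.float32),2,0,.01,.01).ravel(); print("front edge",len(L),v,np.degrees(np.arctan2(v[1],v[0])))
```

```text
w2 [[23.25     24.75     13.6823  ]
 [23.25     24.75     11.39454 ]
 [23.25     24.75      9.426363]]
[326.25  67.75] [0.5863339  0.23367938 0.04      ]
w3 [[23.625    23.25     12.182479]
 [23.625    23.25      9.952452]]
[283.625 151.25 ] [0.58646172 0.23480524 0.04      ]
(array([0.58627027, 0.23445311, 0.03575899]), np.float64(0.0003501847275781108))
front edge 89 [0.31657362 0.9485679  0.5123945  0.24356194] 71.54416
```

The well is at (0.586, 0.234), triangulated height 0.036 against 0.040 expected, and both single-view casts agree within 1 mm. Tester yaw is about -18°. Next, view the tray.

```bash
python3 -m crank '[{"x":-0.05,"y":0.005,"z":0.004,"turn":-0.046},{"x":-0.1,"y":0.01,"z":0.008,"turn":-0.092},{"x":-0.15,"y":0.016,"z":0.012,"turn":-0.138},{"x":-0.2,"y":0.021,"z":0.016,"turn":-0.184},{"x":-0.25,"y":0.026,"z":0.02,"turn":-0.23},{"x":-0.3,"y":0.032,"z":0.024,"turn":-0.276},{"x":-0.35,"y":0.037,"z":0.028,"turn":-0.322},{"x":-0.4,"y":0.042,"z":0.032,"turn":-0.368},{"x":-0.45,"y":0.048,"z":0.036,"turn":-0.414},{"x":-0.492,"y":0.053,"z":0.04,"turn":-0.46},{"x":-0.492,"y":0.053,"z":0.04,"turn":-0.46},{"x":-0.492,"y":0.053,"z":0.04,"turn":-0.46}]'
python3 - <<'E'
from h import *
print(env.get_obs()["tool_pos"],env.get_obs()["tool_rot"])
c,im=snap("wrist","pics/w4.png");np.save("w4.npy",c,allow_pickle=True)
E
python3 -m crank '[{"x":0.02,"y":0.02,"z":0,"turn":0},{"x":0.03,"y":0.04,"z":0,"turn":0},{"x":0.03,"y":0.04,"z":0,"turn":0},{"x":0.03,"y":0.04,"z":0,"turn":0}]'
python3 - <<'E'
from h import *
print(env.get_obs()["tool_pos"],env.get_obs()["tool_rot"])
c,im=snap("wrist","pics/w5.png");np.save("w5.npy",c,allow_pickle=True)
a=cv2.imread("pics/w4.png")[:300,100:480]; b=im[:300,100:480]; cv2.imwrite("pics/cmp2.png",np.hstack([a,b]))
for n in("w4","w5"):print(proj(np.load(n+".npy",allow_pickle=True).item(),(.511,-.235,.0395)))
E
```

```text
time_s: 3.88
tool_pos: [0.5284, -0.3118, 0.2017]
tool_rot: [179.9, -0.1, 101.4]
force: [-0.3, -0.8, 0.3]
grip_width: 0.0299
grasp_force: 0.0
[ 0.52835929 -0.31178028  0.20168438] [ 1.79948278e+02 -6.52897348e-02  1.01377500e+02]
time_s: 4.42
tool_pos: [0.5613, -0.2756, 0.2015]
tool_rot: [-180.0, 0.0, 101.4]
force: [-0.2, -0.5, -0.5]
grip_width: 0.0301
grasp_force: 0.0
[ 0.56130202 -0.27564878  0.20150163] [-1.79951394e+02  3.69314062e-02  1.01408606e+02]
[318.25456206 115.34601045]
[264.60074401 156.46999768]
```

View pics/cmp2.png

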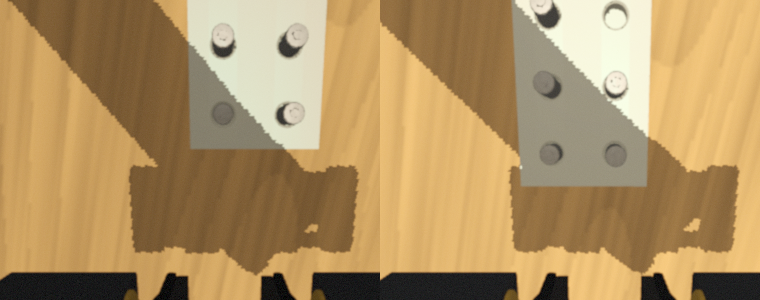

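Crop: left view has the short cell's top at full-image (323,113), directly below the camera and shadowed; right view has it at (271,153). Both pictures show the long cells leaning outward by parallax.

Run:
```python
from h import *
R=[]
for n,u in(("w4",(323,113)),("w5",(271,153))):
    c=np.load(n+".npy",allow_pickle=True).item(); g=cv2.imread(f"pics/{n}.png",0)
    x0,y0=u[0]-18,u[1]-18; w=cv2.resize(g[y0:y0+36,x0:x0+36],None,fx=6,fy=6,interpolation=cv2.INTER_CUBIC); w=cv2.normalize(w,None,0,255,cv2.NORM_MINMAX)
    h=cv2.HoughCircles(w,cv2.HOUGH_GRADIENT_ALT,1.5,10,param1=100,param2=.4,minRadius=45,maxRadius=85)
    print(n,None if h is None else h.reshape(-1,3)[:4]/6)
    if h is not None:
        uv=h.reshape(-1,3)[0,:2]/6+[x0,y0]; R.append(ray(c,uv)); print(uv,plane(c,uv,.0395))
    # tray rect on plane .022: near edge + side edges
    im=cv2.imread(f"pics/{n}.png"); hsv=cv2.cvtColor(im,cv2.COLOR_BGR2HSV); m=(hsv[...,1]<60).astype(np.uint8); m[215:]=0; m[:, :200]=0; m[:,440:]=0
    m=cv2.morphologyEx(m,cv2.MORPH_CLOSE,np.ones((5,5)))
    cs,_=cv2.findContours(m,cv2.RETR_EXTERNAL,cv2.CHAIN_APPROX_NONE);q=max(cs,key=cv2.contourArea).reshape(-1,2)
    q=q[q[:,1]>2]; W=np.array([plane(c,p,.022)[:2] for p in q]); a=np.radians(11.4); X=W@[np.cos(a),np.sin(a)]; Y=W@[-np.sin(a),np.cos(a)]
    xa,xb,ya=np.percentile(X,4),np.percentile(X,96),np.percentile(Y,3); p=np.array([(xa+xb)/2-.024,ya+.025]); print("tray width",xb-xa,"pocket",p@np.array([[np.cos(a),np.sin(a)],[-np.sin(a),np.cos(a)]]))
if len(R)>1: print(tri(R))
```

```text
w4 [[18.75     19.       11.503634]
 [18.75     19.        9.6041  ]]
[323.75 114.  ] [ 0.51464514 -0.2333379   0.0395    ]
tray width 0.09758581287860285 pocket [ 0.51403593 -0.23295966]
w5 [[17.5      18.75     11.199524]
 [17.5      18.75      8.5657  ]]
[270.5  153.75] [ 0.51488229 -0.23224481  0.0395    ]
tray width 0.09765164744013771 pocket [ 0.51399428 -0.23255117]
(array([ 0.51441002, -0.23294222,  0.03340046]), np.float64(0.00028534589374741326))
```

Cell at (0.5143, -0.2328), agreeing with the pocket worked out from the tray edges. Its height of 0.033 ± a few mm is clearly the short cell (0.0395, against 0.0565 for a long one). I hover above it first.

```bash
python3 -m crank '[{"x":0.025,"y":-0.019,"z":0.03,"turn":0},{"x":0.051,"y":-0.0375,"z":0.06,"turn":0},{"x":0.051,"y":-0.0375,"z":0.1,"turn":0},{"x":0.051,"y":-0.0375,"z":0.1,"turn":0},{"x":0.051,"y":-0.0375,"z":0.1,"turn":0},{"x":0.051,"y":-0.0375,"z":0.1,"turn":0}]'
python3 - <<'E'
from h import *
p=env.get_obs()["tool_pos"];r=env.get_obs()["tool_rot"];print(p,r)
a=Rm(r).T@(np.array([.5143,-.2328,.0445])-p);print("to go",a)
E
```

```text
time_s: 5.22
tool_pos: [0.516, -0.2337, 0.1034]
tool_rot: [179.8, 0.1, 101.4]
force: [-0.4, 0.4, 0.4]
grip_width: 0.0301
grasp_force: 0.0
[ 0.51603981 -0.2337245   0.10340249] [1.79844404e+02 9.45476541e-02 1.01356953e+02]
to go [ 0.0013462  -0.00168364  0.05889599]
```

```bash
python3 -m crank '[{"x":0.001,"y":-0.0015,"z":0.03,"turn":0},{"x":0.001,"y":-0.0015,"z":0.05,"turn":0},{"x":0.001,"y":-0.0015,"z":0.059,"turn":0},{"x":0.001,"y":-0.0015,"z":0.059,"turn":0},{"x":0.001,"y":-0.0015,"z":0.059,"turn":0}]' 0.03 && python3 -m crank '[{"x":0,"y":0,"z":0,"turn":0},{"x":0,"y":0,"z":0,"turn":0},{"x":0,"y":0,"z":0,"turn":0},{"x":0,"y":0,"z":0,"turn":0}]' 0 15
```

```text
time_s: 5.85
tool_pos: [0.5136, -0.2322, 0.043]
tool_rot: [180.0, 0.0, 101.4]
force: [1.0, 0.0, 0.1]
grip_width: 0.0299
grasp_force: 0.0
time_s: 6.35
tool_pos: [0.513, -0.232, 0.0426]
tool_rot: [-180.0, -0.0, 101.4]
force: [-0.7, -0.4, 1.8]
grip_width: 0.014
grasp_force: 14.8
```

```bash
python3 -m crank '[{"x":0,"y":0,"z":-0.01,"turn":0},{"x":0,"y":0,"z":-0.025,"turn":0},{"x":0,"y":0,"z":-0.05,"turn":0},{"x":0,"y":0,"z":-0.085,"turn":0},{"x":0,"y":0,"z":-0.12,"turn":0},{"x":0,"y":0,"z":-0.12,"turn":0},{"x":0,"y":0,"z":-0.12,"turn":0}]'
python3 - <<'E'
from h import *
o=env.get_obs();p=o["tool_pos"];r=o["tool_rot"];print(p,r,o["grip_width"],o["grasp_force"])
a=Rm(r).T@(np.array([.5864,.2343,.16])-p);print("to go",a)
E
```

```text
time_s: 7.22
tool_pos: [0.5131, -0.2317, 0.1628]
tool_rot: [180.0, -0.0, 101.4]
force: [-0.7, 0.6, -0.5]
grip_width: 0.0136
grasp_force: 14.8
[ 0.51313188 -0.23169235  0.16283873] [ 1.79961063e+02 -1.34468187e-02  1.01412251e+02] 0.013627197377867993 14.824897795915604
to go [0.44228115 0.16402196 0.003054  ]
```

Lifted. Carry it over the well, turning so the jaws close along the tester's x.

```bash
python3 -m crank '[{"x":0.022,"y":0.008,"z":0,"turn":0.026},{"x":0.067,"y":0.025,"z":0,"turn":0.078},{"x":0.115,"y":0.0425,"z":0,"turn":0.134},{"x":0.163,"y":0.06,"z":0,"turn":0.19},{"x":0.211,"y":0.078,"z":0,"turn":0.246},{"x":0.259,"y":0.096,"z":0,"turn":0.302},{"x":0.307,"y":0.114,"z":0,"turn":0.36},{"x":0.355,"y":0.132,"z":0,"turn":0.415},{"x":0.395,"y":0.1465,"z":0,"turn":0.462},{"x":0.425,"y":0.158,"z":0,"turn":0.497},{"x":0.442,"y":0.164,"z":0,"turn":0.517},{"x":0.442,"y":0.164,"z":0,"turn":0.517}]'
python3 -m crank '[{"x":0,"y":0,"z":0.02,"turn":0},{"x":0,"y":0,"z":0.05,"turn":0},{"x":0,"y":0,"z":0.06,"turn":0},{"x":0,"y":0,"z":0.06,"turn":0},{"x":0,"y":0,"z":0.06,"turn":0}]'
python3 - <<'E'
from h import *
o=env.get_obs();p=o["tool_pos"];r=o["tool_rot"];print(p,r,o["grip_width"],o["grasp_force"])
a=Rm(r).T@(np.array([.5864,.2343,.061])-p);print("to go",a)
c,b=snap("top","pics/t2.png");print(proj(c,(.5864,.2343,.04)))
c,a=snap("wrist","pics/w6.png");print(proj(c,(.5864,.2343,.04)))
u=np.array([220,160])
cv2.imwrite("pics/v.png",np.hstack([cv2.resize(a[150:480,130:490],(400,367)),cv2.resize(b[150:242,200:292],(367,367))]))
E
```

```text
time_s: 8.72
tool_pos: [0.5854, 0.2355, 0.1609]
tool_rot: [-179.9, 0.1, 72.0]
force: [-0.9, -1.2, -0.8]
grip_width: 0.014
grasp_force: 14.8
time_s: 9.35
tool_pos: [0.5873, 0.2336, 0.1035]
tool_rot: [179.9, -0.1, 71.7]
force: [-0.6, -0.2, 0.5]
grip_width: 0.0141
grasp_force: 14.8
[0.58729753 0.23358656 0.10353635] [ 1.79928352e+02 -6.40681541e-02  7.17458222e+01] 0.014115816779065109 14.824996590614319
to go [ 0.00034883 -0.00112903  0.04253539]
[228.57082384 192.07823578]
[319.84976913 266.21724446]
```

View pics/v.png

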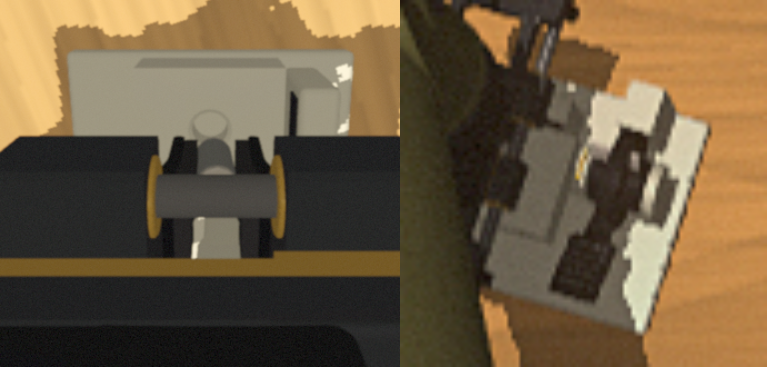

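Wrist panel: the cell hangs straight between the fingers, with the well rim ahead at full-image (319,262) against (320,266) predicted, so the alignment is good. The top panel shows the dial at rest. I lower to just above the mouth.

```bash
python3 -m crank '[{"x":0,"y":-0.001,"z":0.012,"turn":0},{"x":0,"y":-0.001,"z":0.022,"turn":0},{"x":0,"y":-0.001,"z":0.022,"turn":0},{"x":0,"y":-0.001,"z":0.022,"turn":0},{"x":0,"y":-0.001,"z":0.022,"turn":0}]'
python3 - <<'E'
from h import *
P=[]
for i in range(4):
    c=imaging.get_calibration("wrist"); im=imaging.read_camera("wrist"); o=env.get_obs(); P.append(o["tool_pos"])
p=np.mean(P,0); r=o["tool_rot"];print(p,np.std(P,0)); print("to go",Rm(r).T@(np.array([.5864,.2343,.0606])-p))
E
```

```text
time_s: 10.07
tool_pos: [0.5859, 0.2342, 0.0809]
tool_rot: [180.0, -0.0, 71.8]
force: [-0.1, 0.1, 0.4]
grip_width: 0.0138
grasp_force: 14.8
[0.58582348 0.23421531 0.08090427] [4.57556393e-05 6.79525162e-06 4.30192916e-05]
to go [0.00025239 0.00051418 0.02030455]
```

```bash
python3 -m crank '[{"x":0,"y":0.0005,"z":0.003,"turn":0},{"x":0,"y":0.0005,"z":0.006,"turn":0},{"x":0,"y":0.0005,"z":0.009,"turn":0},{"x":0,"y":0.0005,"z":0.009,"turn":0}]'
```

```text
time_s: 10.78
tool_pos: [0.5858, 0.2339, 0.0711]
tool_rot: [-180.0, 0.0, 71.8]
force: [0.2, -0.3, -0.7]
grip_width: 0.0143
grasp_force: 14.8
```

No resistance, with the cell's lower end at about 0.0345, below the chamfer: it is in the hole. Continue down.

```bash
python3 -m crank '[{"x":0,"y":0,"z":0.004,"turn":0},{"x":0,"y":0,"z":0.008,"turn":0},{"x":0,"y":0,"z":0.01,"turn":0},{"x":0,"y":0,"z":0.011,"turn":0},{"x":0,"y":0,"z":0.011,"turn":0},{"x":0,"y":0,"z":0.011,"turn":0}]'
```

```text
time_s: 11.52
tool_pos: [0.5861, 0.234, 0.0607]
tool_rot: [180.0, -0.0, 71.8]
force: [-0.9, 0.2, 0.5]
grip_width: 0.014
grasp_force: 14.8
```

```bash
python3 -m crank '[{"x":0,"y":0,"z":0.0007,"turn":0},{"x":0,"y":0,"z":0.0007,"turn":0}]' && python3 -m crank '[{"x":0,"y":0,"z":0,"turn":0},{"x":0,"y":0,"z":0,"turn":0},{"x":0,"y":0,"z":0,"turn":0},{"x":0,"y":0,"z":0,"turn":0},{"x":0,"y":0,"z":0,"turn":0}]' 0.028 && python3 -m crank '[{"x":0,"y":0,"z":-0.015,"turn":0},{"x":0,"y":0,"z":-0.05,"turn":0},{"x":0,"y":0,"z":-0.095,"turn":0},{"x":0,"y":0,"z":-0.095,"turn":0}]'
python3 - <<'E'
from h import *
o=env.get_obs();print(o["tool_pos"],o["tool_rot"])
c,a=snap("wrist","pics/w7.png");np.save("w7.npy",c,allow_pickle=True);d,b=snap("scene","pics/s2.png")
for z in(.024,.0575):print(proj(c,(.5864,.2343,z)),proj(d,(.5864,.2343,z)))
cv2.imwrite("pics/v2.png",np.hstack([cv2.resize(a[120:420,180:480],(400,400)),cv2.resize(b[170:270,350:450],(400,400))]))
E
```

```text
time_s: 11.78
tool_pos: [0.5862, 0.2342, 0.0605]
tool_rot: [180.0, -0.0, 71.8]
force: [-1.6, 0.6, 5.4]
grip_width: 0.0139
grasp_force: 14.9
time_s: 12.4
tool_pos: [0.5861, 0.2339, 0.0598]
tool_rot: [180.0, 0.0, 71.8]
force: [0.7, 0.7, -0.6]
grip_width: 0.0281
grasp_force: 0.0
time_s: 12.9
tool_pos: [0.5891, 0.2348, 0.1607]
tool_rot: [179.6, -0.4, 71.8]
force: [0.1, 0.7, 0.3]
grip_width: 0.0278
grasp_force: 0.0
[0.58911473 0.23484838 0.16066444] [179.61628982  -0.39519372  71.76376297]
[317.58278961 235.98792296] [415.57688822 216.18608643]
[317.22837311 249.14369757] [417.63989809 206.38996705]
```

View pics/v2.png

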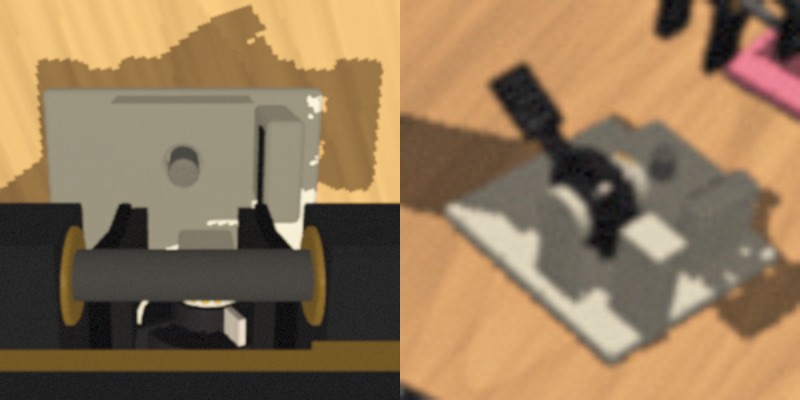

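The cell is seated: its top is at full-image (317,249), exactly where a top at 0.0575 m projects, and the fingers felt bottoming at 5.4 N. The dial is at rest. I check the pad position numerically against the measured pad pixels.

Run:
```python
from h import *
a=np.radians(-18.2); Rz=np.array([[np.cos(a),-np.sin(a)],[np.sin(a),np.cos(a)]])
o=np.array([.5864,.2343])-Rz@[0,.037]
c=np.load("w2.npy",allow_pickle=True).item()
T=imaging.get_calibration("top"); S=imaging.get_calibration("scene")
X=np.r_[o+Rz@[-.052,-.035],.1]; print("tester",o,"pad pred",X,"w2 px",proj(c,X),"meas 246,163; cast",plane(c,(246.5,163.5),.1))
im=cv2.imread("pics/top.png"); u=proj(T,X); print("top px",u)
sc=cv2.imread("pics/scene.png"); print("scene px",proj(S,X),"seen ~",(355+500/4.5-380/4.5+0, 180+72/4.5))
st=env.get_obs();p=st["tool_pos"];r=Rm(st["tool_rot"])
for l in(-.055,):
    Y=np.r_[o+Rz@[l,-.035],.145]; print("press",Y,"to go",r.T@(Y-p))
```

```text
tester [0.57484361 0.19915103] pad pred [0.51451334 0.18214343 0.1       ] w2 px [245.52454664 163.89065064] meas 246,163; cast [0.51523426 0.18221451 0.1       ]
top px [244.74251614 215.26562497]
scene px [382.61593908 193.6688874 ] seen ~ (381.66666666666663, 196.0)
press [0.51166342 0.18308043 0.145     ] to go [-0.07190751 -0.05510213  0.0109967 ]
```

Prediction and measurement agree within 1 mm. Close the fingers and move above the pad, staying high.

```bash
python3 -m crank '[{"x":-0.025,"y":-0.018,"z":0,"turn":0},{"x":-0.05,"y":-0.037,"z":0,"turn":0},{"x":-0.071,"y":-0.053,"z":0,"turn":0},{"x":-0.071,"y":-0.053,"z":0,"turn":0},{"x":-0.071,"y":-0.053,"z":0.01,"turn":0},{"x":-0.071,"y":-0.053,"z":0.01,"turn":0},{"x":-0.071,"y":-0.053,"z":0.01,"turn":0}]' 0 20
python3 - <<'E'
from h import *
P=[]
for i in range(2): imaging.read_camera("wrist"); o=env.get_obs(); P.append(o["tool_pos"])
p=np.mean(P,0);print(p,o["grip_width"],Rm(o["tool_rot"]).T@(np.array([.5122,.1829,.125])-p))
E
```

```text
time_s: 13.88
tool_pos: [0.5138, 0.1834, 0.1444]
tool_rot: [-180.0, 0.0, 71.8]
force: [0.3, 0.6, -1.0]
grip_width: 0.0003
grasp_force: 0.0
[0.51386667 0.18331198 0.14469531] 0.00029963957434940927 [-0.00090744 -0.00145878  0.01969521]
```

```bash
python3 -m crank '[{"x":-0.001,"y":-0.0015,"z":0.008,"turn":0},{"x":-0.001,"y":-0.0015,"z":0.016,"turn":0},{"x":-0.001,"y":-0.0015,"z":0.022,"turn":0},{"x":-0.001,"y":-0.0015,"z":0.028,"turn":0},{"x":-0.001,"y":-0.0015,"z":0.034,"turn":0},{"x":-0.001,"y":-0.0015,"z":0.04,"turn":0},{"x":-0.001,"y":-0.0015,"z":0.04,"turn":0}]'; python3 -m crank '[{"x":0,"y":0,"z":0.006,"turn":0},{"x":0,"y":0,"z":0.012,"turn":0},{"x":0,"y":0,"z":0.018,"turn":0},{"x":0,"y":0,"z":0.024,"turn":0},{"x":0,"y":0,"z":0.024,"turn":0}]'
```

```text
time_s: 14.85
tool_pos: [0.5117, 0.1835, 0.1052]
tool_rot: [-180.0, -0.1, 71.8]
force: [-1.6, 1.0, 6.0]
grip_width: 0.0005
grasp_force: 2.5
time_s: 15.48
tool_pos: [0.5112, 0.1838, 0.0813]
tool_rot: [-179.9, -0.1, 71.8]
force: [-3.8, 2.6, 8.5]
grip_width: 0.0004
grasp_force: 4.2
```

```bash
python3 -m crank '[{"x":0,"y":0,"z":0.005,"turn":0},{"x":0,"y":0,"z":0.01,"turn":0},{"x":0,"y":0,"z":0.014,"turn":0},{"x":0,"y":0,"z":0.014,"turn":0}]'; python3 -m crank '[{"x":0,"y":0,"z":0.002,"turn":0},{"x":0,"y":0,"z":0.004,"turn":0},{"x":0,"y":0,"z":0.004,"turn":0}]'
```

```text
time_s: 15.98
tool_pos: [0.5136, 0.1831, 0.0684]
tool_rot: [179.8, -0.1, 71.8]
force: [-1.0, -0.1, 9.0]
grip_width: 0.0006
grasp_force: 4.3
time_s: 16.35
tool_pos: [0.5146, 0.1828, 0.0651]
tool_rot: [179.7, -0.2, 71.8]
force: [-0.7, -0.9, 10.4]
grip_width: 0.0005
grasp_force: 4.6
```

```bash
for i in 1 2; do :; done; python3 -m crank '[{"x":0,"y":0,"z":0.002,"turn":0},{"x":0,"y":0,"z":0.003,"turn":0},{"x":0,"y":0,"z":0.003,"turn":0}]'; python3 -m crank '[{"x":0,"y":0,"z":0.002,"turn":0},{"x":0,"y":0,"z":0.003,"turn":0},{"x":0,"y":0,"z":0.003,"turn":0}]'
```

```text
time_s: 16.73
tool_pos: [0.5155, 0.1825, 0.0627]
tool_rot: [179.6, -0.2, 71.7]
force: [1.0, -1.2, 12.3]
grip_width: 0.0006
grasp_force: 4.9
time_s: 17.1
tool_pos: [0.516, 0.1825, 0.0614]
tool_rot: [179.6, -0.3, 71.7]
force: [-2.7, -3.2, 23.2]
grip_width: 0.0003
grasp_force: 10.5
```

The force jumped from 12 to 23 N over the last 1.3 mm and the geometry gives about 0.95 rad, so the dial is at its end stop past the third click. One last picture to confirm.

```bash
python3 -m crank '[{"x":0,"y":0,"z":0,"turn":0},{"x":0,"y":0,"z":0,"turn":0},{"x":0,"y":0,"z":0,"turn":0},{"x":0,"y":0,"z":0,"turn":0}]'
python3 - <<'E'
from h import *
d,b=snap("scene","pics/s3.png");c,a=snap("wrist","pics/w8.png")
print(proj(c,(.5864,.2343,.0575)),proj(d,(.5864,.2343,.0575)))
cv2.imwrite("pics/v3.png",np.hstack([cv2.resize(a[0:340,180:520],(400,400)),cv2.resize(b[170:270,350:450],(400,400))]))
E
```

```text
time_s: 17.6
tool_pos: [0.516, 0.1825, 0.0614]
tool_rot: [179.6, -0.3, 71.7]
force: [-2.8, -4.0, 22.8]
grip_width: 0.0005
grasp_force: 10.4
[467.04352215 125.57273928] [417.63989809 206.38996705]
```

View pics/v3.png

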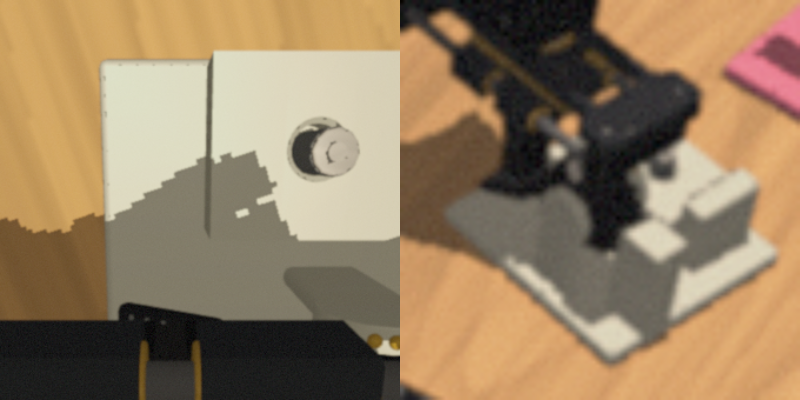

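The cell stands upright in the well: its top is at wrist (465,128) against (467,126) predicted. The paddle is pressed down beneath the fingers, and a steady 23 N has held for 0.5 s. I hand in now.

```bash
python3 -c "
from h import *
print(env.sign_off())"
```

```text
the job is handed in; nothing more can be done
None
```

I stood the short cell upright, fully down in the tester's well, and let go of it; the job is handed in with the fingers holding the thumb dial at its end stop, past the third click, at about 23 N. The dial angle is estimated from the finger height and the force jump, and the sign-off returned no verdict.

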